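# Set the press's stop dial and clamp it

### The job

With the tips of the fingers, push the hand press's stop dial round by its upright studs until its index line lines up with the one long line on the scale ring, then push the clamp lever's knob right across, away from the dial, to its locked side. Work gently, pinch and lift nothing, leave the dial lined up and every loose piece where it stands, and finish clear of everything.

Things in the scene. Friction and masses are not known exactly. Their poses are not given: they have to be found in the camera images.
- press_bed: hand press, fixed: dark bedplate 260 x 565 x 16 mm carrying the stop dial, the clamp lever right of it, and at the left end the iron column and head (320 mm high, 220 mm or more from the dial's axis). Origin: on the table under the dial's axis; x away from the robot, y left, at yaw 0. Place and yaw vary. Fingers may press it and what it carries with at most 30 N; a firm pinch exceeds that
- dial_centre (a point): point on the dial's vertical axis at the height of its top face, 46 mm above the table. The dial is a metal disc, 144 mm across, 12 mm thick, with a boss (32 mm across, 6 mm high) in the middle and three upright steel studs to push: 12 mm in diameter, 26 mm high above the face, 52 mm from the axis, at 60, 180 and 300 degrees from the index line
- dial_index (a point): outer end of the dial's index line, on the rim of the top face, 72 mm from the axis. The index line is the only line on the dial: dark, 4.5 mm wide, radial, from 24 mm off the axis to the rim. Turns with the dial
- target_line (a point): inner end of the long line on the scale ring, 72 mm from the dial's axis, given at the height of the dial's face. The scale ring shows 28 mm wide round the dial, its top 34 mm above the table, with light radial lines 15 degrees apart: 23 are 8 mm long and 2 mm wide, the target is 26 mm long and 4.5 mm wide. The ring's angle varies from run to run; it does not turn
- stop_dial (a joint): dial angle, rad, growing counter-clockwise seen from above, range -2.8 to 2.8; 0 when the index points along the press's own +x. The index starts 0.5 to 2.2 rad clockwise of the target line. It turns both ways and stays where it is left (friction 0.06 N m, some 1.2 N at a stud)
- clamp_lever (a joint): lever angle, rad: 0 open (pointing to the robot's side), growing counter-clockwise seen from above to a solid stop at 1.31 (pointing right, away from the dial); locked above 1.1. Starts at 0 to 0.15 and stays where it is left (friction 0.06 N m, under 1 N at the knob). It does not itself turn or block the dial
- clamp_pivot (a point): point on the lever's vertical hinge axis, 50 mm above the table, on a round boss to the right of the dial (165 mm from the dial's axis)
- clamp_knob (a point): on the axis of the lever's upright round wooden knob, 70 mm above the table. The knob is 16 mm in diameter, 70 mm from the hinge axis, and reaches 81 mm above the table; the 12 mm thick bar from hinge to knob has its top 51 mm above the table. Moves with the lever
- bushing: loose brass bushing, 32 mm across, 26 mm high, on the bedplate at the far right of the dial; not to be disturbed. Origin: centre of its underside
- arbor: loose blackened steel stepped arbor, 30 mm across, 70 mm high, standing on the press's anvil; not to be disturbed. Origin: centre of its underside
- collar: loose flat steel collar, 44 mm across, 14 mm high, on the bedplate at the near left of the dial; not to be disturbed. Origin: centre of its underside
- staking_block: loose wooden staking block with four holes, 90 x 90 x 45 mm, on the table to the right of the press; not to be disturbed. Origin: centre of its underside
- punch: loose polished steel punch, 13 mm in diameter, 100 mm long, standing in a hole of the staking block with its top 115 mm above the table; not to be disturbed. Origin: its lower end
- hammer: loose hammer lying on the table to the left of the press; not to be disturbed. Origin: under its middle
- oil_jar: loose amber oil jar, 60 mm across, 75 mm high, on the table at the left; not to be disturbed. Origin: centre of its underside

How it is judged:
By the outcome, as a careful person would: the job done as asked, in the order asked, and still so for the second after the job is handed in, with the robot touching nothing.
It also fails if it takes over 54 s, if anything falls off the work surface, if the arm or the gripper's body presses on something with over 40 N, if the wrist force passes 120 N, or if a joint passes its speed limit or range.

### The arm

A 6-joint arm with a two-finger parallel gripper is mounted at the origin on the work surface. World frame = base frame: x ahead of the robot, y to its left, z up, the work surface at z = 0. Lengths are in m, angles in degrees, forces in N, time in s.
With the tool pointing down it reaches from about 0.35 to 0.875 m from the base axis. Payload 4.2 kg.
Tool frame: the origin (TCP) lies midway between the tips of the shut fingers; the grasp point (between the pads) lies 19 mm behind it; z points along the fingers, y is the direction in which the jaws open and shut (so a half turn about z gives the same grasp; the last joint's range is limited). The gripper opens to 87 mm and grips with 3 to 60 N. Pads are 19 mm wide; open, the fingers measure 117 mm over their backs; the gripper's body (75 mm by 190 mm) begins 51 mm behind the grasp point.
Start: joints at [-50.501, 22.042, 0.453, 0, -68.411, -14.817], TCP at [0.261, -0.568, 0.223] pointing down, gripper open.
Joint ranges: [-179.83, 179.83], [-69.29, 118.12], [-61.27, 80.66], [-181.25, 117.63], [-171.15, -9.14], [-177.46, 177.46]. Speed limits (degrees/s): [159.86, 159.86, 180, 180, 180, 180].

### API

Orientations are given as a 3x3 rotation matrix whose columns are the frame's x, y, z axes.
In Python, from station import r gives the robot as it stands.
- The arm moves only by the tool play_rows, never from a script. Its argument "commands" is a list that holds one entry, the list of rows, each a list of 7 numbers: the shift along the world's x, y, z in m, then the turn, a rotation vector about the world's x, y, z in rad, then the closure, from 0 (fully open) to 1 (shut). A call has 1 to 5 rows; each row is the pose to reach, as a shift and turn from the pose commanded when the call began; what a row does not reach only later rows make up. A row lasts 1/10 s, in which the tool goes at most 50 mm and 8.59 degrees, less where a joint would pass 70% of its speed; a pose out of reach is approached as far as the arm can. A call with a gripper value outside its range is refused whole. The fingers move at their own pace and stop on an object; the grip force is fixed at half the most. Time passes only in rows, so rows that repeat a pose let the fingers close. It gives the time, the measured TCP pose, the force and the opening at its end, in the units of the state.
- r.sense(): the state, without advancing time (a new reading comes with each control period).
- r.capture(name): name is "scene" or "top"; returns a dict with "image" (420x560x3 uint8, red, green, blue), "range_z" (420x560 float32, m along the optical axis (not along the pixel's ray), 0 where there is no reading), "intrinsics" (3x3 intrinsics, pixels), "extrinsics" (4x4, takes a point from camera to world coordinates). Camera axes: x right, y up, looking along -z (the intrinsics and any distortion apply to the point x, -y, -z); pixel columns grow to the right and rows downward; lengths in m; the calibration is good to about 2 mm. A picture is of the moment at which its call begins.
- r.finish_job(): hands the job in, once; it reports no verdict.
The state is a dict: "time_s": time; "joints": joint angles; "joint_velocities": joint speeds; "effort": joint torques, N m; "tcp_pos": TCP position; "ee_rot": TCP orientation; "wrist_force": force on the tool from outside, world axes, zero at the start; "moment": the same for the moment, N m; "gripper_width": opening from 0.0 (shut) to 1.0 (fully open).
Only numpy, scipy, OpenCV 4.12 (cv2) and the standard library are available. Lean on these libraries where they do the work, as an engineer would, in place of code of your own. Each camera call takes 0.05 s, during which the arm holds its last target. There are 200 camera calls.

## Working session

There is one attempt and no reset: what is moved stays moved. The work goes in short steps, Python scripts to look and compute and a tool call to move; the robot and the scene stay as the last step left them, time stands still between calls to the robot, and variables do not carry over. Pictures are saved under pics/ and viewed, about 8 in all and at most 12, crops included, and the job is handed in when it is done.

Besides the shell and the picture viewer there is one more tool, called after ">>>" by a JSON object that holds its "api" and its "payload". play_rows: Moves the arm, as the interface text tells. Its arguments: {"type":"object","properties":{"commands":{"type":"array","items":{"type":"array","items":{"type":"array","items":{"type":"number"}}}}},"required":["commands"]}

```bash
ls; mkdir -p pics
cat > h.py <<'E'
import numpy as np, cv2
from station import r
def cap(n,f):
    c=r.capture(n); np.savez('pics/'+f,**{k:np.asarray(c[k]) for k in('image','range_z','intrinsics','extrinsics')})
    cv2.imwrite('pics/'+f+'.png',c['image'][:,:,::-1]); return c
def load(f): return dict(np.load('pics/'+f+'.npz'))
def at_z(c,u,v,z):
    K=c['intrinsics'];T=c['extrinsics']
    d=np.array([(u-K[0,2])/K[0,0],-(v-K[1,2])/K[1,1],-1.]);d=T[:3,:3]@d;o=T[:3,3]
    return o+d*(z-o[2])/d[2]
def proj(c,p):
    T=c['extrinsics'];q=T[:3,:3].T@(np.asarray(p)-T[:3,3]);K=c['intrinsics']
    return K[0,0]*q[0]/-q[2]+K[0,2],K[1,1]*-q[1]/-q[2]+K[1,2]
def cloud(c):
    K=c['intrinsics'];T=c['extrinsics'];z=c['range_z'];v,u=np.mgrid[:z.shape[0],:z.shape[1]]
    p=np.stack([(u-K[0,2])/K[0,0]*z,-(v-K[1,2])/K[1,1]*z,-z],-1)@T[:3,:3].T+T[:3,3];p[z==0]=np.nan;return p
E
python3 - <<'E'
from h import *
for n in('top','scene'):
    c=cap(n,n+'0');print(c['intrinsics'],c['extrinsics'])
print(r.sense())
E
```

```text
pics
[[421.62861898   0.         275.59214638]
 [  0.         421.62861898 210.65500357]
 [  0.           0.           1.        ]] [[ 0.01438097  0.99355333 -0.11244986  0.40590725]
 [-0.99964493  0.01680918  0.02067545 -0.01336826]
 [ 0.02243235  0.1121126   0.99344228  1.23419593]
 [ 0.          0.          0.          1.        ]]
[[521.10006055   0.         274.21273451]
 [  0.         521.10006055 202.38375188]
 [  0.           0.           1.        ]] [[ 0.87908141 -0.36740503  0.30369297  1.00324142]
 [ 0.47651846  0.69350537 -0.54035216 -0.85501822]
 [-0.0120846   0.61972885  0.78472296  1.28372818]
 [ 0.          0.          0.          1.        ]]
{'time_s': 0.1, 'joints': array([-5.04969485e+01,  2.20884506e+01,  3.87159638e-01, -2.42542287e-02,
       -6.84120177e+01, -1.48169091e+01]), 'joint_velocities': array([ 0.03949644, -0.0024333 ,  0.21311392,  0.12139432, -0.20159799,
       -0.01313102]), 'effort': array([-5.57064177e-04, -3.91690564e+01,  1.87934071e+01,  4.23190981e+00,
        1.34453489e-02, -8.49202070e-05]), 'tcp_pos': array([ 0.26081629, -0.56738221,  0.22154661]), 'ee_rot': array([[-9.08674357e-01, -4.17504493e-01, -9.54260111e-04],
       [-4.17505565e-01,  9.08672630e-01,  1.77627101e-03],
       [ 1.25508917e-04,  2.01246082e-03, -9.99997967e-01]]), 'wrist_force': array([ 0.29137721, -0.63197287, -0.04228206]), 'moment': array([-0.01312466,  0.0663715 , -0.00562873]), 'gripper_width': 0.9959730591913064}
```

View pics/top0.png

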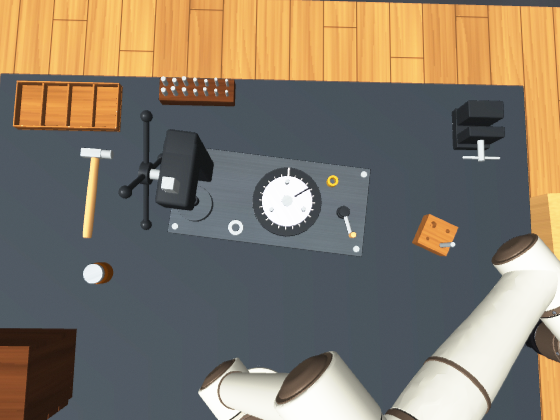

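View pics/scene0.png

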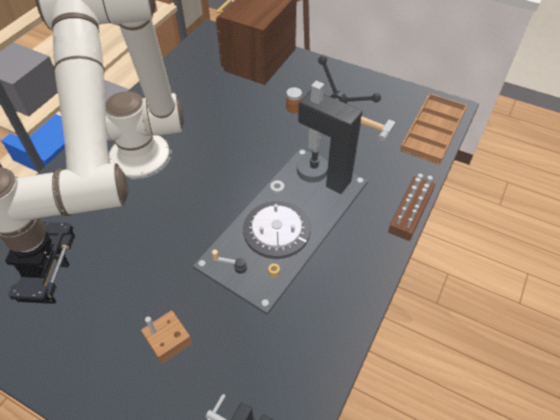

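The top view shows the dial at about (287,201), its index towards (311,187), the target line near (289,172), the pivot at (343,212) and the knob at (352,235). The bushing is at (333,181) and the collar at (236,227). The scene view agrees. Next I'll enlarge the dial and measure.

Run:
```python
from h import *
a=load('top0');b=load('scene0')
A=cv2.resize(a['image'][145:265,205:385],None,fx=4.4,fy=4.4,interpolation=cv2.INTER_CUBIC)
cv2.imwrite('pics/zt.png',A[:,:,::-1])
B=cv2.resize(b['image'][190:290,190:320],None,fx=6,fy=6,interpolation=cv2.INTER_CUBIC)
cv2.imwrite('pics/zs.png',B[:,:,::-1])
for c,n,w in((a,'top',(230,140,150,110)),(b,'scene',(230,190,90,80))):
    p=cloud(c);m=(np.abs(p[...,2]-.046)<.004)
    x,y,ww,h=w;mm=np.zeros_like(m);mm[y:y+h,x:x+ww]=1;m&=mm
    g=c['image'].min(-1)>120
    q=p[m&g][:,:2];(ce,s,_)=cv2.minAreaRect(q.astype(np.float32));
    v,u=np.nonzero(m&g);print(n,len(q),ce,s,np.median(u),np.median(v),np.median(p[m&g][:,2]))
    e=cv2.fitEllipse(cv2.convexHull(np.stack([u,v],1).astype(np.int32)));print(e,at_z(c,*e[0],.046))
print(at_z(a,311,187,.046),at_z(a,343,212,.05),at_z(a,352,235,.081))
```

```text
top 1711 (0.5640836954116821, -0.1286451369524002) (0.2618078589439392, 0.14232774078845978) 287.0 201.0 0.04605453344450239
((305.6439208984375, 210.29501342773438), (56.04927062988281, 96.46898651123047), 117.03707122802734) [ 0.5428759  -0.12348555  0.046     ]
scene 1030 (0.5745716094970703, -0.12065505981445312) (0.1422395259141922, 0.24221698939800262) 276.0 226.0 0.04451916728701322
((264.51019287109375, 240.33474731445312), (53.429691314697266, 83.31771850585938), 47.36479187011719) [ 0.56566214 -0.13745494  0.046     ]
[ 0.61019685 -0.13840397  0.046     ] [ 0.53934522 -0.22928463  0.05      ] [ 0.47270984 -0.24821367  0.081     ]
```

View pics/zt.png

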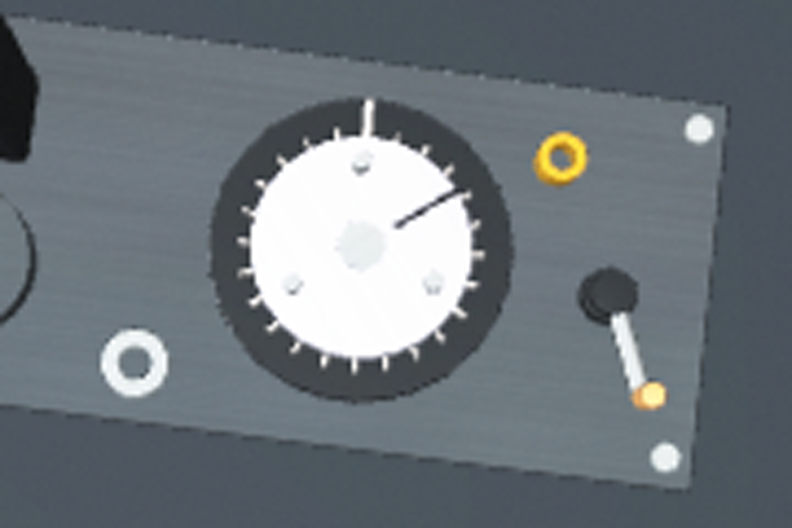

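View pics/zs.png

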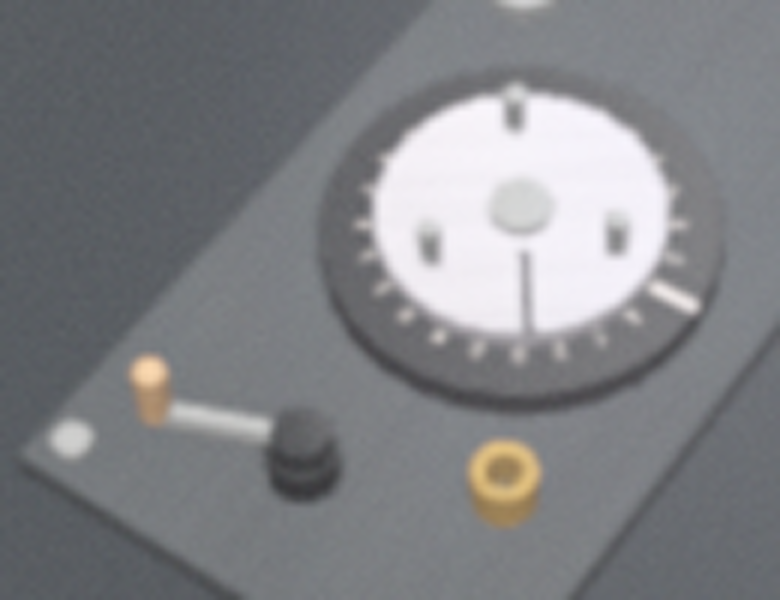

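The crops show the index at about −60° and the target a little left of +x, with the studs clear. Now I'll measure precisely by rectifying both views.

```bash
cat >> h.py <<'E'
def grid(c,z,x0=.5,y0=-.1,h=.14,n=561):
    # rectified image at height z: row=x offset, col=y offset, 0.5mm
    s=np.linspace(-h,h,n);X,Y=np.meshgrid(x0+s,y0+s,indexing='ij')
    P=np.stack([X,Y,0*X+z],-1);T=c['extrinsics'];q=(P-T[:3,3])@T[:3,:3];K=c['intrinsics']
    u=K[0,0]*q[...,0]/-q[...,2]+K[0,2];v=K[1,1]*-q[...,1]/-q[...,2]+K[1,2]
    return X,Y,cv2.remap(c['image'],u.astype(np.float32),v.astype(np.float32),cv2.INTER_LINEAR).min(-1).astype(float)
def dial(c,cen):
    cen=np.array(cen[:2],float)
    for _ in range(3):
        X,Y,g=grid(c,.046,*cen);R=np.hypot(X-cen[0],Y-cen[1])
        m=((g>130)&(R<.076)).astype(np.uint8);m=cv2.morphologyEx(m,cv2.MORPH_OPEN,np.ones((13,13),np.uint8))
        cs=max(cv2.findContours(m,0,cv2.CHAIN_APPROX_NONE)[0],key=cv2.contourArea)
        (cx,cy),rad=cv2.minEnclosingCircle(cs);e=cv2.fitEllipse(cv2.convexHull(cs));cx,cy=e[0]
        cen=np.array([X[int(round(cy)),0],Y[0,int(round(cx))]])
    X,Y,g=grid(c,.046,*cen);R=np.hypot(X-cen[0],Y-cen[1]);th=np.arctan2(Y-cen[1],X-cen[0])
    def line(g,R,r0,r1,dark):
        bins=np.radians(np.arange(-180,180,.5));k=(R>r0)&(R<r1)
        idx=((np.degrees(th[k])+180)/.5).astype(int)%720
        p=np.bincount(idx,g[k],720)/np.maximum(1,np.bincount(idx,minlength=720));p=-p if dark else p
        p=cv2.GaussianBlur(np.tile(p,3)[None],(0,0),2)[0][720:1440];i=p.argmax()
        j=np.arange(i-12,i+13);w=np.maximum(0,p[j%720]-np.median(p)-.3*(p[i]-np.median(p)));return (j*w).sum()/w.sum()*.5-180+.25
    ti=line(g,R,.028,.040,True),line(g,R,.062,.068,True)
    X,Y,g2=grid(c,.034,*cen);tt=line(g2,R,.086,.096,False)
    return cen,np.array(e[1])/4,ti,tt   # semi-axes mm, index deg, target deg
E
python3 - <<'E'
from h import *
a=load('top0');b=load('scene0')
for c in(a,b):print(dial(c,at_z(a,287,201,.046)))
k=205+650/4.4,145+395/4.4;pv=205+608/4.4,145+290/4.4
print(k,pv,at_z(a,*k,.081),at_z(a,*pv,.055), 'scene',at_z(b,190+150/6,190+370/6,.081))
for c in(a,b):
    p=cloud(c);im=c['image'].astype(int)
    k=(np.abs(p[...,2]-.079)<.008)&(np.hypot(p[...,0]-.47,p[...,1]+.25)<.03);print('knob',k.sum(),p[k].mean(0))
    k=(p[...,2]>.04)&(np.hypot(p[...,0]-.54,p[...,1]+.23)<.025);print('pivot',k.sum(),np.median(p[k],0),p[k].max(0))
E
```

```text
(array([ 0.57009882, -0.06916732]), array([74.05530548, 75.15337372]), (np.float64(-58.76438478926089), np.float64(-58.62024871815318)), np.float64(-2.597230288196755))
(array([ 0.56909882, -0.07116732]), array([75.7453537 , 75.96508789]), (np.float64(-59.0393793187006), np.float64(122.2342682740744)), np.float64(-2.9519242814046436))
(352.72727272727275, 234.77272727272725) (343.18181818181813, 210.9090909090909) [ 0.47336546 -0.2502235   0.081     ] [ 0.54189167 -0.22889977  0.055     ] scene [ 0.47636465 -0.25417282  0.081     ]
knob 28 [ 0.47507777 -0.25010103  0.07952798]
pivot 117 [ 0.53948568 -0.23204911  0.05118601] [ 0.55752871 -0.21675202  0.05641598]
knob 27 [ 0.47588533 -0.25507202  0.07722416]
pivot 108 [ 0.54032786 -0.23812244  0.04880927] [ 0.5571935  -0.21860347  0.05741826]
```

Measurements:

| Item | Value |
|---|---|
| Dial centre | (0.5695, −0.070) |
| Index | −58.9° |
| Target line | −2.8° |
| Turn needed | about +56° |
| Near-right stud (θ ≈ −119°) | (0.544, −0.1155) |
| Pivot to dial centre | about 165 mm, as specified |
| Pivot to knob | about 69 mm, as specified |

I'll approach behind the near-right stud with shut fingers.

>>> {"api": "play_rows", "payload": {"commands": [[[0.022,0.039,0,0,0,-0.078,1],[0.043,0.078,0,0,0,-0.156,1],[0.065,0.117,0,0,0,-0.234,1],[0.086,0.155,0,0,0,-0.312,1],[0.108,0.194,0,0,0,-0.39,1]]]}}

```text
time_s: 0.6
tcp_pos: [0.3693, -0.3722, 0.2222]
ee_rot: [[-0.999, -0.037, -0.001], [-0.037, 0.999, 0.0], [0.001, 0.001, -1.0]]
wrist_force: [0.8, -0.4, 0.3]
gripper_width: 0.633
```

>>> {"api": "play_rows", "payload": {"commands": [[[0.022,0.039,0,0,0,-0.078,1],[0.043,0.078,0,0,0,-0.156,1],[0.065,0.117,0,0,0,-0.234,1],[0.086,0.155,0,0,0,-0.312,1],[0.108,0.194,0,0,0,-0.39,1]]]}}

```text
time_s: 1.1
tcp_pos: [0.4772, -0.1781, 0.2224]
ee_rot: [[-0.939, 0.345, -0.0], [0.345, 0.939, 0.0], [0.0, 0.0, -1.0]]
wrist_force: [0.6, -0.5, -0.4]
gripper_width: 0.171
```

>>> {"api": "play_rows", "payload": {"commands": [[[0.022,0.039,0,0,0,-0.078,1],[0.043,0.078,0,0,0,-0.155,1],[0.043,0.078,-0.03,0,0,-0.155,1],[0.043,0.078,-0.06,0,0,-0.155,1],[0.043,0.078,-0.06,0,0,-0.155,1]]]}}

```text
time_s: 1.6
tcp_pos: [0.5168, -0.1013, 0.1583]
ee_rot: [[-0.875, 0.483, -0.01], [0.483, 0.876, 0.0], [0.009, -0.005, -1.0]]
wrist_force: [-0.1, -0.3, -0.7]
gripper_width: 0.002
```

Run:
```python
from h import *
s=r.sense();print(s);c=cap('scene','s1');im=c['image']
u,v=proj(c,[.53,-.1,.1]);u,v=int(u),int(v);print(u,v)
B=cv2.resize(im[max(0,v-70):v+80,max(0,u-100):u+100],None,fx=4,fy=4,interpolation=cv2.INTER_CUBIC);cv2.imwrite('pics/s1z.png',B[:,:,::-1])
```

```text
{'time_s': 1.6, 'joints': array([ 6.52243369e+00,  1.61452379e+01, -1.82482709e+01, -1.03087929e-01,
       -5.61825664e+01, -1.25357834e+02]), 'joint_velocities': array([-0.91934157, -2.60139841,  4.58264671,  2.39310165, -2.7184285 ,
        0.06090908]), 'effort': array([ 3.97277847e-01, -3.16895878e+01,  1.70265090e+01,  3.74289997e+00,
        2.67662248e-01, -1.12406124e-03]), 'tcp_pos': array([ 0.51675137, -0.10129835,  0.15827322]), 'ee_rot': array([[-8.75475829e-01,  4.83155135e-01, -1.01582080e-02],
       [ 4.83176984e-01,  8.75522635e-01,  3.43149142e-04],
       [ 9.05953534e-03, -4.60779355e-03, -9.99948345e-01]]), 'wrist_force': array([-0.09255718, -0.32534875, -0.69513718]), 'moment': array([-0.05702589,  0.05809935,  0.02144601]), 'gripper_width': 0.0024995680707979267}
259 215
```

View pics/s1z.png

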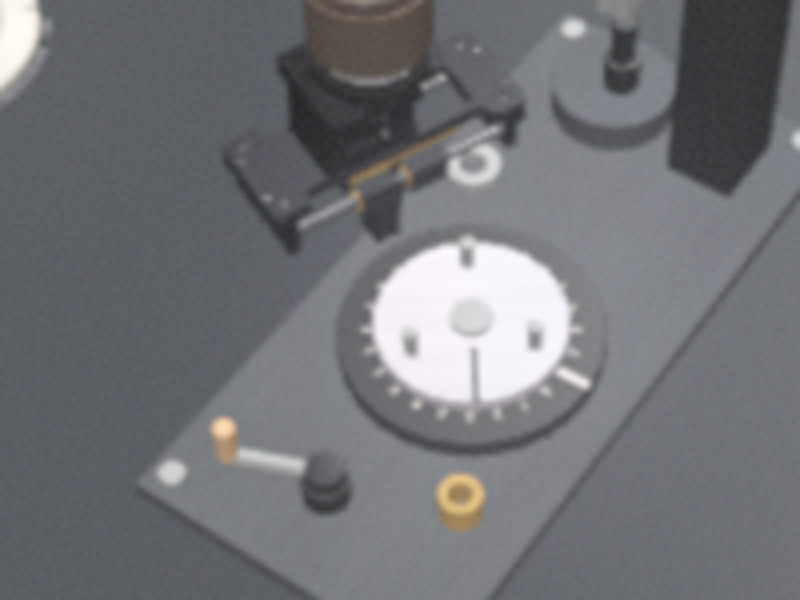

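The view shows the shut fingers above the near side of the dial, behind the near-right stud, with nothing in the way. I'll descend to z ≈ 0.058.

>>> {"api": "play_rows", "payload": {"commands": [[[0.001,0,-0.03,0,0,0,1],[0.001,0,-0.06,0,0,0,1],[0.001,0,-0.085,0,0,0,1],[0.001,0,-0.103,0,0,0,1],[0.001,0,-0.103,0,0,0,1]]]}}

```text
time_s: 2.15
tcp_pos: [0.5204, -0.1024, 0.0588]
ee_rot: [[-0.875, 0.484, -0.003], [0.484, 0.875, -0.0], [0.002, -0.002, -1.0]]
wrist_force: [0.4, 0.2, -0.5]
gripper_width: 0.004
```

>>> {"api": "play_rows", "payload": {"commands": [[[0.003,-0.0016,0,0,0,0,1],[0.006,-0.0032,0,0,0,0,1],[0.009,-0.0048,0,0,0,0,1],[0.009,-0.0048,0,0,0,0,1]]]}}

```text
time_s: 2.55
tcp_pos: [0.5312, -0.1069, 0.0606]
ee_rot: [[-0.875, 0.483, 0.002], [0.483, 0.875, 0.0], [-0.002, 0.001, -1.0]]
wrist_force: [0.2, 0.1, 0.5]
gripper_width: 0.004
```

```bash
cat > arc.py <<'E'
import sys,numpy as np
from station import r
cx,cy,start,step,n=map(float,sys.argv[1:6])
s=r.sense();p=s['tcp_pos'][:2] if len(sys.argv)<8 else np.array(list(map(float,sys.argv[6:8])));rel=p-[cx,cy];prev=rel
print(s['tcp_pos'],s['wrist_force'],s['time_s'])
a=start
base=rel.copy();tot=0
for i in range(int(n)):
    if i%5==0: base=np.array([[np.cos(tot),-np.sin(tot)],[np.sin(tot),np.cos(tot)]])@rel;b0=tot;print('--')
    tot+=np.radians(step);R=np.array([[np.cos(tot),-np.sin(tot)],[np.sin(tot),np.cos(tot)]])
    d=R@rel-base;print('[%.4f, %.4f, 0, 0, 0, %.4f, 1]'%(d[0],d[1],tot-b0),round(np.degrees(tot),1))
E
python3 arc.py .5695 -.07 0 4 16
```

```text
[ 0.53115801 -0.10688397  0.06058207] [0.23672419 0.12970707 0.49309426] 2.55
--
[0.0027, -0.0026, 0, 0, 0, 0.0698, 1] 4.0
[0.0055, -0.0050, 0, 0, 0, 0.1396, 1] 8.0
[0.0085, -0.0072, 0, 0, 0, 0.2094, 1] 12.0
[0.0117, -0.0091, 0, 0, 0, 0.2793, 1] 16.0
[0.0149, -0.0109, 0, 0, 0, 0.3491, 1] 20.0
--
[0.0034, -0.0015, 0, 0, 0, 0.0698, 1] 24.0
[0.0069, -0.0028, 0, 0, 0, 0.1396, 1] 28.0
[0.0104, -0.0038, 0, 0, 0, 0.2094, 1] 32.0
[0.0141, -0.0046, 0, 0, 0, 0.2793, 1] 36.0
[0.0178, -0.0051, 0, 0, 0, 0.3491, 1] 40.0
--
[0.0037, -0.0003, 0, 0, 0, 0.0698, 1] 44.0
[0.0074, -0.0003, 0, 0, 0, 0.1396, 1] 48.0
[0.0111, -0.0000, 0, 0, 0, 0.2094, 1] 52.0
[0.0148, 0.0005, 0, 0, 0, 0.2793, 1] 56.0
[0.0184, 0.0013, 0, 0, 0, 0.3491, 1] 60.0
--
[0.0036, 0.0010, 0, 0, 0, 0.0698, 1] 64.0
```

>>> {"api": "play_rows", "payload": {"commands": [[[0.0027,-0.0026,-0.001,0,0,0.07,1],[0.0055,-0.005,-0.001,0,0,0.14,1],[0.0085,-0.0072,-0.001,0,0,0.209,1],[0.0117,-0.0091,-0.001,0,0,0.279,1],[0.0149,-0.0109,-0.001,0,0,0.349,1]]]}}

```text
time_s: 3.05
tcp_pos: [0.5444, -0.1177, 0.0589]
ee_rot: [[-0.988, 0.152, -0.001], [0.152, 0.988, 0.0], [0.001, -0.0, -1.0]]
wrist_force: [-0.3, 0.2, 1.3]
gripper_width: 0.002
```

>>> {"api": "play_rows", "payload": {"commands": [[[0.0034,-0.0015,0,0,0,0.07,1],[0.0069,-0.0028,0,0,0,0.14,1],[0.0104,-0.0038,0,0,0,0.209,1],[0.0141,-0.0046,0,0,0,0.279,1],[0.0141,-0.0046,0,0,0,0.279,1]]]}}

```text
time_s: 3.55
tcp_pos: [0.5592, -0.1224, 0.0588]
ee_rot: [[-0.992, -0.123, 0.0], [-0.123, 0.992, -0.0], [-0.0, -0.0, -1.0]]
wrist_force: [0.2, -0.2, -0.2]
gripper_width: 0.003
```

Run:
```python
from h import *
for n in('scene','top'):
    c=cap(n,n+'2');print(dial(c,(.5695,-.07)))
c=load('scene2');im=c['image'];B=cv2.resize(im[150:300,170:370],None,fx=4,fy=4,interpolation=cv2.INTER_CUBIC);cv2.imwrite('pics/s2z.png',B[:,:,::-1])
```

```text
(array([ 0.5885, -0.0685]), array([66.2780304 , 76.81023407]), (np.float64(179.78140785853333), np.float64(-167.75023917739432)), np.float64(122.40944235001007))
(array([ 0.609, -0.091]), array([65.11427307, 83.97768402]), (np.float64(-90.3048976253704), np.float64(-152.82784141423667)), np.float64(-174.255104909502))
```

View pics/s2z.png

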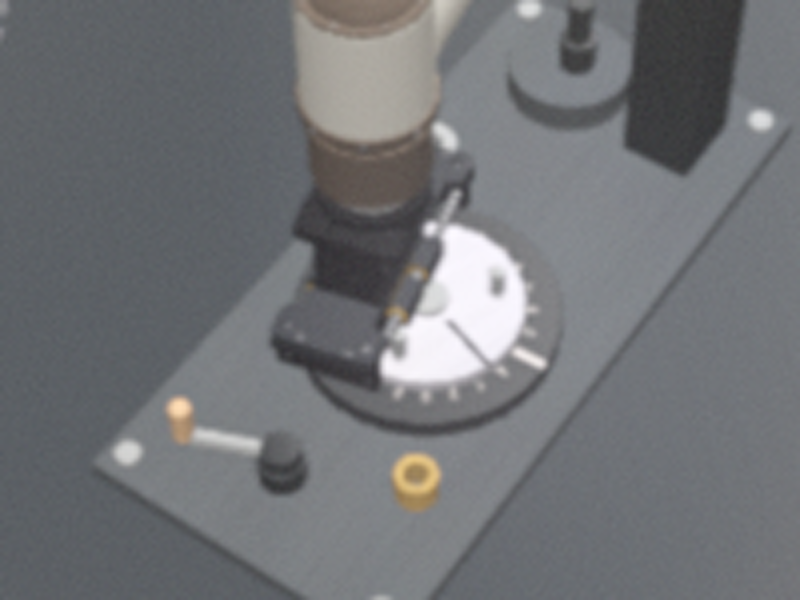

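The dial has turned, with the index at about (490,365) in the crop and the target at (530,355). I'll measure with the centre held fixed and the search restricted to the unhidden sector.

```bash
cat >> h.py <<'E'
def ang(c,cen,z,r0,r1,lo,hi,dark):
    X,Y,g=grid(c,z,*cen);R=np.hypot(X-cen[0],Y-cen[1]);th=np.degrees(np.arctan2(Y-cen[1],X-cen[0]))
    k=(R>r0)&(R<r1)&(th>lo)&(th<hi);n=int((hi-lo)/.5);i=np.minimum(((th[k]-lo)/.5).astype(int),n-1)
    p=np.bincount(i,g[k],n)/np.maximum(1,np.bincount(i,minlength=n));p=-p if dark else p
    p=cv2.GaussianBlur(p[None],(0,0),2)[0];m=p.argmax();j=np.arange(max(0,m-12),min(n,m+13));w=np.maximum(0,p[j]-np.median(p)-.3*(p[m]-np.median(p)))
    return lo+.25+.5*(j*w).sum()/w.sum(),p[m]-np.median(p)
E
python3 - <<'E'
from h import *
for f,cen in(('scene0',(.5691,-.0712)),('scene2',(.5691,-.0712)),('top0',(.5701,-.0692)),('top2',(.5701,-.0692))):
    c=load(f);print(f,[np.round(ang(c,cen,.046,a,b,-75,15,True),2) for a,b in((.028,.040),(.04,.055),(.055,.068))],ang(c,cen,.034,.086,.096,-40,30,False))
E
python3 arc.py .5695 -.07 0 3 10
```

```text
scene0 [array([-59.02,  58.47]), array([ 1.58, 85.35]), array([-59.55,  54.06])] (np.float64(-2.936950239578067), np.float64(84.66529446060919))
scene2 [array([-25.28,  58.59]), array([-25.23,  61.2 ]), array([-25.37,  57.7 ])] (np.float64(-2.928826920670815), np.float64(87.27579312161009))
top0 [array([-58.74, 126.76]), array([-58.6 , 127.57]), array([-58.57, 133.56])] (np.float64(-2.5749485695855867), np.float64(154.10235738854453))
top2 [array([-0.25, 46.59]), array([-0.25, 48.96]), array([-63.61, 130.28])] (np.float64(-24.29710651586846), np.float64(22.82468324198291))
[ 0.55916816 -0.12215131  0.05877002] [-0.20731969  0.01592846  0.19581837] 3.65
--
[0.0027, -0.0005, 0, 0, 0, 0.0524, 1] 3.0
[0.0055, -0.0008, 0, 0, 0, 0.1047, 1] 6.0
[0.0083, -0.0010, 0, 0, 0, 0.1571, 1] 9.0
[0.0111, -0.0010, 0, 0, 0, 0.2094, 1] 12.0
[0.0138, -0.0009, 0, 0, 0, 0.2618, 1] 15.0
--
[0.0028, 0.0003, 0, 0, 0, 0.0524, 1] 18.0
[0.0055, 0.0007, 0, 0, 0, 0.1047, 1] 21.0
[0.0083, 0.0012, 0, 0, 0, 0.1571, 1] 24.0
[0.0110, 0.0019, 0, 0, 0, 0.2094, 1] 27.0
[0.0136, 0.0027, 0, 0, 0, 0.2618, 1] 30.0
```

22.4° remains. I'll turn 19.5° more, then do a fine correction.

>>> {"api": "play_rows", "payload": {"commands": [[[0.0027,-0.0005,0,0,0,0.052,1],[0.0055,-0.0008,0,0,0,0.105,1],[0.0083,-0.001,0,0,0,0.157,1],[0.0111,-0.001,0,0,0,0.209,1],[0.0138,-0.0009,0,0,0,0.262,1]]]}}

```text
time_s: 4.15
tcp_pos: [0.5722, -0.1232, 0.0586]
ee_rot: [[-0.926, -0.377, -0.001], [-0.377, 0.926, -0.0], [0.001, 0.0, -1.0]]
wrist_force: [-0.4, 0.2, 0.6]
gripper_width: 0.007
```

>>> {"api": "play_rows", "payload": {"commands": [[[0.0014,0.0001,0,0,0,0.026,1],[0.0028,0.0003,0,0,0,0.052,1],[0.0042,0.0005,0,0,0,0.079,1],[0.0042,0.0005,0,0,0,0.079,1],[0.0042,0.0005,0,0,0,0.079,1]]]}}

```text
time_s: 4.65
tcp_pos: [0.5772, -0.1225, 0.0586]
ee_rot: [[-0.894, -0.448, 0.0], [-0.448, 0.894, 0.0], [-0.0, -0.0, -1.0]]
wrist_force: [0.0, -0.3, 0.5]
gripper_width: 0.008
```

```bash
cat > m.py <<'E'
from h import *
import sys
c=cap('scene',sys.argv[1]);cen=(.5691,-.0712)
print([np.round(ang(c,cen,.046,a,b,-45,15,True),2) for a,b in((.028,.040),(.04,.055),(.055,.068))],ang(c,cen,.034,.086,.096,-40,30,False))
E
python3 m.py scene3; python3 arc.py .5695 -.07 0 1 5
```

```text
[array([-42.59,  72.06]), array([-43.34,  72.13]), array([-5.77, 58.66])] (np.float64(-2.933931578879431), np.float64(88.84054508374811))
[ 0.57721052 -0.12247775  0.05859412] [-1.27679451 -0.47527318  0.33732516] 4.7
--
[0.0009, 0.0001, 0, 0, 0, 0.0175, 1] 1.0
[0.0018, 0.0003, 0, 0, 0, 0.0349, 1] 2.0
[0.0027, 0.0005, 0, 0, 0, 0.0524, 1] 3.0
[0.0036, 0.0007, 0, 0, 0, 0.0698, 1] 4.0
[0.0045, 0.0009, 0, 0, 0, 0.0873, 1] 5.0
```

>>> {"api": "play_rows", "payload": {"commands": [[[0.0009,0.0001,0,0,0,0.017,1],[0.0018,0.0003,0,0,0,0.035,1],[0.0025,0.0004,0,0,0,0.049,1],[0.0025,0.0004,0,0,0,0.049,1],[0.0025,0.0004,0,0,0,0.049,1]]]}}

```text
time_s: 5.2
tcp_pos: [0.5796, -0.1221, 0.0586]
ee_rot: [[-0.871, -0.491, 0.0], [-0.491, 0.871, 0.0], [-0.0, -0.0, -1.0]]
wrist_force: [0.3, -0.7, -0.3]
gripper_width: 0.004
```

```bash
sed -i 's/-45,15/-20,12/' m.py; python3 m.py scene4; python3 -c "
from station import r;s=r.sense();print(s['tcp_pos'],s['wrist_force'])"
```

```text
[array([-2.09, 57.85]), array([-2.25, 69.9 ]), array([-3.64, 59.95])] (np.float64(-2.93348914505561), np.float64(89.24499032342901))
[ 0.5796095  -0.12211666  0.05854053] [ 0.04105799 -1.18946413 -0.1499762 ]
```

>>> {"api": "play_rows", "payload": {"commands": [[[-0.004,-0.002,0,0,0,0,1],[-0.009,-0.0046,0,0,0,0,1],[-0.0133,-0.0068,0.0,0,0,0,1],[-0.0133,-0.0068,0.03,0,0,0,1],[-0.0133,-0.0068,0.07,0,0,0,1]]]}}

```text
time_s: 5.75
tcp_pos: [0.564, -0.1292, 0.1271]
ee_rot: [[-0.871, -0.491, -0.006], [-0.491, 0.871, 0.0], [0.005, 0.003, -1.0]]
wrist_force: [0.8, -0.1, 0.4]
gripper_width: 0.003
```

>>> {"api": "play_rows", "payload": {"commands": [[[-0.01,-0.01,0,0,0,0.136,1],[-0.02,-0.02,0,0,0,0.272,1],[-0.03,-0.03,0,0,0,0.408,1],[-0.04,-0.04,0,0,0,0.544,1],[-0.05,-0.05,0,0,0,0.68,1]]]}}

```text
time_s: 6.25
tcp_pos: [0.5154, -0.1794, 0.1286]
ee_rot: [[-0.363, -0.932, 0.0], [-0.932, 0.363, 0.0], [-0.0, -0.0, -1.0]]
wrist_force: [-0.4, -0.1, -0.6]
gripper_width: 0.005
```

>>> {"api": "play_rows", "payload": {"commands": [[[-0.01,-0.01,0,0,0,0.136,1],[-0.02,-0.02,0,0,0,0.272,1],[-0.03,-0.03,0,0,0,0.408,1],[-0.04,-0.04,0,0,0,0.544,1],[-0.05,-0.047,0,0,0,0.68,1]]]}}

```text
time_s: 6.75
tcp_pos: [0.4654, -0.2266, 0.1286]
ee_rot: [[0.303, -0.953, 0.0], [-0.953, -0.303, 0.0], [0.0, -0.0, -1.0]]
wrist_force: [-0.4, 0.0, 0.6]
gripper_width: 0.007
```

```bash
python3 m.py scene5
python3 - <<'E'
from h import *
s=r.sense();print(s['tcp_pos'],s['ee_rot'],s['joints'])
c=cap('top','top5');cen=(.5701,-.0692)
print([np.round(ang(c,cen,.046,a,b,-20,12,True),2) for a,b in((.028,.040),(.04,.055),(.055,.068))],ang(c,cen,.034,.086,.096,-40,30,False))
A=cv2.resize(c['image'][145:265,225:385],(640,480),interpolation=cv2.INTER_CUBIC)
B=cv2.resize(load('scene5')['image'][160:290,190:330],(646,600),interpolation=cv2.INTER_CUBIC)
cv2.imwrite('pics/z5.png',cv2.resize(np.hstack([A,cv2.resize(B,(517,480))]),(800,332))[:,:,::-1])
E
```

```text
[array([-1.99, 63.98]), array([-2.22, 68.98]), array([-3.64, 58.62])] (np.float64(-2.9397421314883516), np.float64(84.50838425412036))
[ 0.46380814 -0.22687926  0.12848906] [[ 3.05530592e-01 -9.52181571e-01 -1.14583937e-03]
 [-9.52181932e-01 -3.05531265e-01  4.63405294e-04]
 [-7.91335735e-04  9.49463054e-04 -9.99999236e-01]] [-8.04821592e+00  1.68937972e+01 -2.22244529e+01 -2.20164199e-02
 -5.09504744e+01  2.58522121e+01]
[array([ -2.45, 146.83]), array([ -2.34, 139.61]), array([ -2.57, 141.02])] (np.float64(-2.571457113928105), np.float64(154.06402350289056))
```

View pics/z5.png

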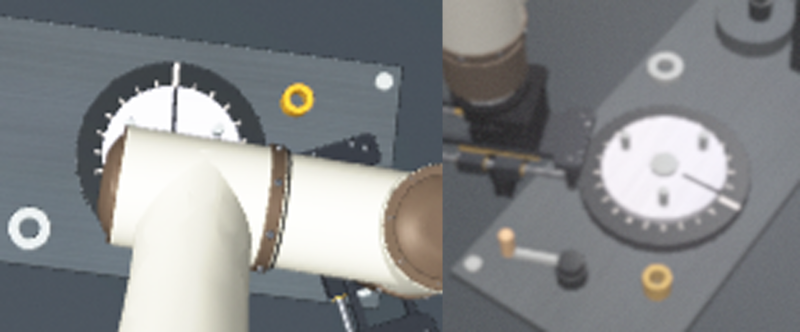

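The dial is aligned: in the top view the index averages −2.45° and the target is −2.57°. The studs are released and the fingers are beside the knob on the dial side. I'll descend and push the lever.

>>> {"api": "play_rows", "payload": {"commands": [[[0,0,-0.025,0,0,0,1],[0,0,-0.05,0,0,0,1],[0,0,-0.067,0,0,0,1],[0.001,-0.003,-0.067,0,0,0,1],[0.002,-0.006,-0.067,0,0,0,1]]]}}

```text
time_s: 7.35
tcp_pos: [0.4689, -0.2322, 0.0619]
ee_rot: [[0.298, -0.955, 0.0], [-0.955, -0.298, -0.0], [0.001, -0.0, -1.0]]
wrist_force: [0.6, 0.6, -0.2]
gripper_width: 0.006
```

```bash
python3 arc.py .540 -.232 0 4 20 .4675 -.2325
```

```text
[ 0.46891746 -0.23215116  0.06187997] [ 0.56669186  0.59901498 -0.15593839] 7.35
--
[0.0002, -0.0051, 0, 0, 0, 0.0698, 1] 4.0
[0.0008, -0.0101, 0, 0, 0, 0.1396, 1] 8.0
[0.0017, -0.0151, 0, 0, 0, 0.2094, 1] 12.0
[0.0029, -0.0200, 0, 0, 0, 0.2793, 1] 16.0
[0.0045, -0.0248, 0, 0, 0, 0.3491, 1] 20.0
--
[0.0019, -0.0047, 0, 0, 0, 0.0698, 1] 24.0
[0.0042, -0.0092, 0, 0, 0, 0.1396, 1] 28.0
[0.0067, -0.0136, 0, 0, 0, 0.2094, 1] 32.0
[0.0096, -0.0178, 0, 0, 0, 0.2793, 1] 36.0
[0.0127, -0.0217, 0, 0, 0, 0.3491, 1] 40.0
--
[0.0034, -0.0037, 0, 0, 0, 0.0698, 1] 44.0
[0.0071, -0.0072, 0, 0, 0, 0.1396, 1] 48.0
[0.0110, -0.0105, 0, 0, 0, 0.2094, 1] 52.0
[0.0151, -0.0134, 0, 0, 0, 0.2793, 1] 56.0
[0.0194, -0.0161, 0, 0, 0, 0.3491, 1] 60.0
--
[0.0045, -0.0023, 0, 0, 0, 0.0698, 1] 64.0
[0.0091, -0.0044, 0, 0, 0, 0.1396, 1] 68.0
[0.0139, -0.0061, 0, 0, 0, 0.2094, 1] 72.0
[0.0188, -0.0074, 0, 0, 0, 0.2793, 1] 76.0
[0.0237, -0.0084, 0, 0, 0, 0.3491, 1] 80.0
```

>>> {"api": "play_rows", "payload": {"commands": [[[0.0002,-0.0051,0,0,0,0.07,1],[0.0008,-0.0101,0,0,0,0.14,1],[0.0017,-0.0151,0,0,0,0.209,1],[0.0029,-0.02,0,0,0,0.279,1],[0.0045,-0.0248,0,0,0,0.349,1]]]}}

```text
time_s: 7.85
tcp_pos: [0.4735, -0.2572, 0.0629]
ee_rot: [[0.608, -0.794, 0.002], [-0.794, -0.608, -0.0], [0.002, -0.001, -1.0]]
wrist_force: [-0.9, 0.9, -0.6]
gripper_width: 0.006
```

>>> {"api": "play_rows", "payload": {"commands": [[[0.0019,-0.0047,0,0,0,0.07,1],[0.0042,-0.0092,0,0,0,0.14,1],[0.0067,-0.0136,0,0,0,0.209,1],[0.0096,-0.0178,0,0,0,0.279,1],[0.0127,-0.0217,0,0,0,0.349,1]]]}}

```text
time_s: 8.35
tcp_pos: [0.4861, -0.2789, 0.063]
ee_rot: [[0.843, -0.538, 0.002], [-0.538, -0.843, -0.0], [0.002, -0.001, -1.0]]
wrist_force: [-0.8, -0.4, -0.0]
gripper_width: 0.003
```

>>> {"api": "play_rows", "payload": {"commands": [[[0.0034,-0.0037,0,0,0,0.07,1],[0.0071,-0.0072,0,0,0,0.14,1],[0.011,-0.0105,0,0,0,0.209,1],[0.0151,-0.0134,0,0,0,0.279,1],[0.0151,-0.0134,0,0,0,0.279,1]]]}}

```text
time_s: 8.85
tcp_pos: [0.5017, -0.2926, 0.0629]
ee_rot: [[0.958, -0.288, 0.003], [-0.288, -0.958, -0.001], [0.003, 0.0, -1.0]]
wrist_force: [0.8, 0.0, -0.9]
gripper_width: 0.003
```

```bash
python3 - <<'E'
from h import *
c=cap('scene','s6');p=cloud(c)
for f in('scene0','s6'):
    c=load(f);im=c['image'].astype(int);p=cloud(c)
    k=(im[...,0]-im[...,2]>50)&(p[...,2]>.068)&(p[...,2]<.09)&(np.hypot(p[...,0]-.54,p[...,1]+.235)<.1)
    q=p[k].mean(0);print(f,k.sum(),q,np.degrees(np.arctan2(q[1]+.236,q[0]-.540)))
    
s=r.sense();print(s['tcp_pos'],s['wrist_force'])
B=cv2.resize(load('s6')['image'][180:330,150:350],(800,600),interpolation=cv2.INTER_CUBIC);cv2.imwrite('pics/z6.png',B[:,:,::-1])
E
python3 arc.py .540 -.232 0 2 5
```

```text
scene0 27 [ 0.47563224 -0.25590918  0.07669149] -162.81297389353492
s6 36 [ 0.51841377 -0.30185026  0.07726029] -108.14954716965343
[ 0.50148996 -0.29236358  0.06271945] [-0.2487962   0.83550463 -0.07999196]
[ 0.50148996 -0.29236358  0.06271945] [-0.2487962   0.83550463 -0.07999196] 8.9
--
[0.0021, -0.0013, 0, 0, 0, 0.0349, 1] 2.0
[0.0043, -0.0025, 0, 0, 0, 0.0698, 1] 4.0
[0.0065, -0.0037, 0, 0, 0, 0.1047, 1] 6.0
[0.0088, -0.0048, 0, 0, 0, 0.1396, 1] 8.0
[0.0111, -0.0058, 0, 0, 0, 0.1745, 1] 10.0
```

View pics/z6.png

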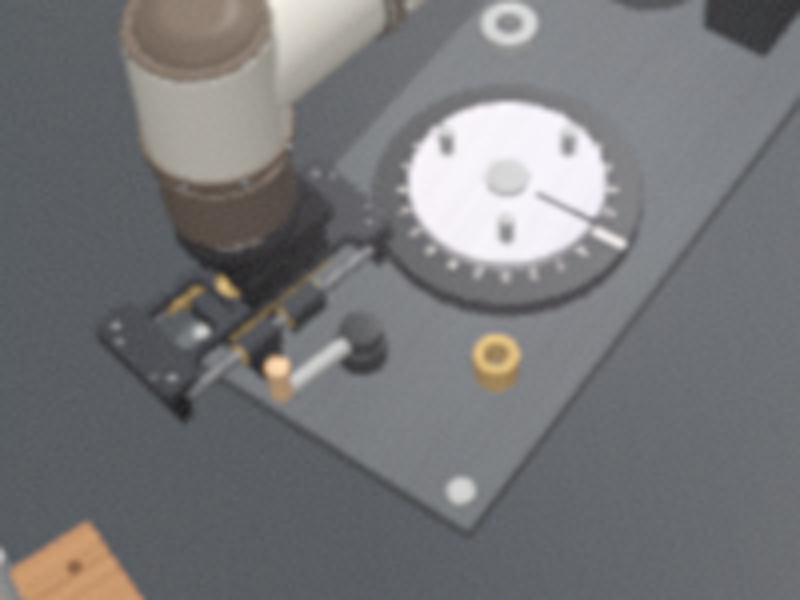

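The lever has turned about 55°. The dial is still aligned and the block is clear. I'll go on 10° and then creep to the stop while watching the force.

>>> {"api": "play_rows", "payload": {"commands": [[[0.0021,-0.0013,0,0,0,0.035,1],[0.0043,-0.0025,0,0,0,0.07,1],[0.0065,-0.0037,0,0,0,0.105,1],[0.0088,-0.0048,0,0,0,0.14,1],[0.0111,-0.0058,0,0,0,0.175,1]]]}}

```text
time_s: 9.4
tcp_pos: [0.5117, -0.2979, 0.0625]
ee_rot: [[0.993, -0.116, 0.001], [-0.116, -0.993, -0.001], [0.001, 0.0, -1.0]]
wrist_force: [-0.7, -0.7, -0.1]
gripper_width: 0.006
```

>>> {"api": "play_rows", "payload": {"commands": [[[0.0012,-0.0004,0,0,0,0.017,1],[0.0024,-0.0008,0,0,0,0.035,1],[0.0024,-0.0008,0,0,0,0.035,1]]]}}

```text
time_s: 9.7
tcp_pos: [0.5142, -0.2987, 0.062]
ee_rot: [[0.997, -0.081, 0.001], [-0.081, -0.997, -0.0], [0.001, 0.0, -1.0]]
wrist_force: [-1.1, -0.7, 1.2]
gripper_width: 0.006
```

>>> {"api": "play_rows", "payload": {"commands": [[[0.0012,-0.0004,0,0,0,0.017,1],[0.0012,-0.0004,0,0,0,0.017,1]]]}}

```text
time_s: 9.9
tcp_pos: [0.5153, -0.2989, 0.0616]
ee_rot: [[0.998, -0.064, 0.0], [-0.064, -0.998, -0.0], [0.0, 0.0, -1.0]]
wrist_force: [-0.4, -1.0, 0.7]
gripper_width: 0.004
```

>>> {"api": "play_rows", "payload": {"commands": [[[0.0012,-0.0004,0,0,0,0.017,1],[0.0012,-0.0004,0,0,0,0.017,1]]]}}

```text
time_s: 10.1
tcp_pos: [0.5166, -0.2993, 0.0615]
ee_rot: [[0.999, -0.046, 0.0], [-0.046, -0.999, -0.0], [0.0, 0.0, -1.0]]
wrist_force: [-1.5, -1.9, -0.7]
gripper_width: 0.003
```

```bash
cat > k.py <<'E'
from h import *
import sys
c=cap('scene',sys.argv[1]);im=c['image'].astype(int);p=cloud(c)
k=(im[...,0]-im[...,2]>50)&(p[...,2]>.068)&(p[...,2]<.09)&(np.hypot(p[...,0]-.54,p[...,1]+.235)<.1)
q=p[k].mean(0);print(k.sum(),q,np.degrees(np.arctan2(q[1]+.236,q[0]-.540)))
s=r.sense();print(s['tcp_pos'],s['wrist_force'])
E
python3 k.py s7
```

```text
27 [ 0.5362106  -0.30612467  0.07657254] -93.09314209862373
[ 0.51654233 -0.29924852  0.06148834] [-0.01416213 -1.67524126  0.02853272]
```

>>> {"api": "play_rows", "payload": {"commands": [[[0.0012,-0.0002,0,0,0,0.017,1],[0.0012,-0.0002,0,0,0,0.017,1]]]}}

```text
time_s: 10.35
tcp_pos: [0.5177, -0.2996, 0.0615]
ee_rot: [[1.0, -0.029, 0.0], [-0.029, -1.0, -0.0], [0.0, 0.0, -1.0]]
wrist_force: [-0.8, -1.1, 1.0]
gripper_width: 0.006
```

>>> {"api": "play_rows", "payload": {"commands": [[[0.0012,-0.0001,0,0,0,0.017,1],[0.0012,-0.0001,0,0,0,0.017,1]]]}}

```text
time_s: 10.55
tcp_pos: [0.5189, -0.2996, 0.0614]
ee_rot: [[1.0, -0.012, -0.0], [-0.012, -1.0, -0.0], [-0.0, 0.0, -1.0]]
wrist_force: [-0.5, -2.6, 1.3]
gripper_width: 0.006
```

```bash
python3 k.py s8
```

```text
25 [ 0.53936168 -0.30712747  0.07643923] -90.51417246086379
[ 0.51887944 -0.29958232  0.0614706 ] [-0.99689698 -2.21273364  0.56307528]
```

>>> {"api": "play_rows", "payload": {"commands": [[[0.0012,0,0,0,0,0.017,1],[0.0012,0,0,0,0,0.017,1]]]}}

```text
time_s: 10.8
tcp_pos: [0.5201, -0.2995, 0.0615]
ee_rot: [[1.0, 0.005, -0.0], [0.005, -1.0, 0.0], [-0.0, -0.0, -1.0]]
wrist_force: [-1.4, -1.4, -0.7]
gripper_width: 0.003
```

>>> {"api": "play_rows", "payload": {"commands": [[[0.0012,0,0,0,0,0.017,1],[0.0012,0,0,0,0,0.017,1]]]}}

```text
time_s: 11.0
tcp_pos: [0.5213, -0.2995, 0.0615]
ee_rot: [[1.0, 0.022, 0.0], [0.022, -1.0, 0.0], [0.0, -0.0, -1.0]]
wrist_force: [-0.0, -0.7, -0.2]
gripper_width: 0.008
```

The lever has turned about 74°, so it is well locked whatever its starting angle. I'll back off, lift and retreat.

>>> {"api": "play_rows", "payload": {"commands": [[[-0.006,0,0,0,0,0,1],[-0.014,0,0,0,0,0,1],[-0.018,0,0.02,0,0,0,1],[-0.018,0,0.06,0,0,0,1],[-0.018,0,0.1,0,0,0,1]]]}}

```text
time_s: 11.5
tcp_pos: [0.502, -0.2992, 0.1621]
ee_rot: [[1.0, 0.021, -0.002], [0.021, -1.0, 0.001], [-0.002, -0.001, -1.0]]
wrist_force: [1.2, -0.0, 0.1]
gripper_width: 0.008
```

>>> {"api": "play_rows", "payload": {"commands": [[[-0.03,-0.02,0.03,0,0,0,1],[-0.06,-0.04,0.06,0,0,0,1],[-0.09,-0.065,0.08,0,0,0,1],[-0.12,-0.09,0.08,0,0,0,1],[-0.15,-0.12,0.08,0,0,0,1]]]}}

```text
time_s: 12.0
tcp_pos: [0.3519, -0.4197, 0.2429]
ee_rot: [[1.0, 0.022, 0.003], [0.022, -1.0, -0.001], [0.003, 0.001, -1.0]]
wrist_force: [-0.0, -0.4, -0.3]
gripper_width: 0.006
```

>>> {"api": "play_rows", "payload": {"commands": [[[-0.02,-0.04,0,0,0,0,1],[-0.04,-0.08,0,0,0,0,1],[-0.05,-0.11,0,0,0,0,1],[-0.05,-0.11,0,0,0,0,1],[-0.05,-0.11,0,0,0,0,1]]]}}

```text
time_s: 12.5
tcp_pos: [0.3024, -0.5294, 0.2409]
ee_rot: [[1.0, 0.02, -0.0], [0.02, -1.0, 0.001], [-0.0, -0.001, -1.0]]
wrist_force: [-0.3, 0.5, -1.2]
gripper_width: 0.004
```

```bash
python3 k.py s9
python3 - <<'E'
from h import *
c=cap('top','top9');cen=(.5701,-.0692)
print([np.round(ang(c,cen,.046,a,b,-20,12,True),2) for a,b in((.028,.040),(.04,.055),(.055,.068))],ang(c,cen,.034,.086,.096,-40,30,False))
print(dial(c,cen))
d=np.abs(c['image'].astype(int)-load('top0')['image']).max(-1)
cv2.imwrite('pics/top9v.png',cv2.resize(c['image'][60:300,50:490],(800,436),interpolation=cv2.INTER_CUBIC)[:,:,::-1])
for n,(x,y,h) in dict(bush=(333,181,9),collar=(236,227,10),jar=(97,273,16),hammer=(95,190,35),block=(437,235,26),arbor=(190,200,25)).items():print(n,d[y-h:y+h,x-h:x+h].max(),(d[y-h:y+h,x-h:x+h]>40).sum())
E
```

```text
31 [ 0.54120397 -0.306294    0.07667906] -89.01875355145401
[ 0.30290338 -0.52888443  0.24126156] [ 0.32093558  1.23391581 -0.19918501]
[array([ -2.47, 148.52]), array([ -2.33, 142.06]), array([ -2.55, 143.14])] (np.float64(-2.563953375950369), np.float64(153.55844617981558))
(array([ 0.5696, -0.0697]), array([74.08533478, 74.79948425]), (np.float64(-1.8353613859037523), np.float64(-2.011257498002692)), np.float64(-2.220690465370069))
bush 7 0
collar 8 0
jar 8 0
hammer 8 0
block 8 0
arbor 8 0
```

View pics/top9v.png

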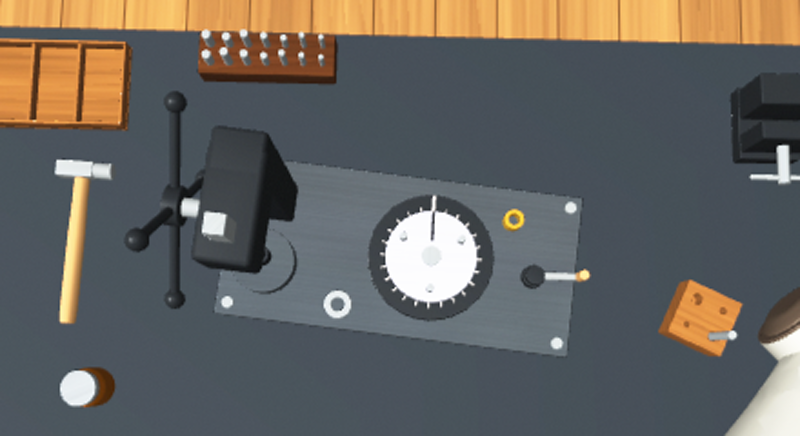

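The dial's index at (433,220) continues straight into the long line at (434,203). The lever points right, with its knob at (584,275). The loose pieces look unmoved and the arm is clear.

```bash
python3 -c "
from station import r;print(r.finish_job())"
```

```text
the job is handed in; nothing more can be done
None
```

I pushed the dial about 56° counter-clockwise by its near-right stud until the index met the long line. I then backed off and pushed the clamp lever's knob across to its locked side. The arm finished clear, and I handed the job in at about 12.6 s.

- **Dial:** in the final top view the index read −2.3 to −2.6° and the target line −2.6°, so they line up within about 0.2°. The scene camera's three readings at the end of the dial push were −2.0, −2.2 and −3.6° against −2.9°. I took the sharper top view as the better one.
- **Lever:** it turned about 74° (at least 1.28 rad; it locks above 1.1). I stopped there without feeling a clear push-back from the stop, so I can't say it reached the stop itself.
- **Loose pieces:** before and after top images showed no change around the bushing, collar, jar, hammer or staking block. The arbor is mostly hidden under the press head in that view; what shows around it had not changed.
- **Forces:** the wrist force never read above about 3 N at the ends of the moves.

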